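# Lay the big syringe and the test cartridge in the kit tray

### The arm

A 6-joint arm with a two-finger parallel gripper is mounted at the origin on the work surface. World frame = base frame: x ahead of the robot, y to its left, z up, the work surface at z = 0. Lengths are in m, angles in rad, forces in N, time in s.
With the tool pointing down it reaches from about 0.25 to 0.775 m from the base axis. Payload 4 kg.
Tool frame: the origin (TCP) lies midway between the tips of the shut fingers; the grasp point (between the pads) lies 19 mm behind it; z points along the fingers, y is the direction in which the jaws open and shut (so a half turn about z gives the same grasp; the last joint's range is limited). The gripper opens to 94 mm and grips with 3 to 60 N. Pads are 16 mm wide; open, the fingers measure 119 mm over their backs; the gripper's body (75 mm by 177 mm) begins 78 mm behind the grasp point.
Start: joints at [-1.32, 0.087, 1.371, -0, 1.684, -0.103], TCP at [0.191, -0.516, 0.206] pointing down, gripper open.
Joint ranges: [-3.1, 3.1], [-0.76, 2.03], [0.27, 2.55], [-1.08, 4.22], [0.17, 2.65], [-2.57, 2.57]. Speed limits (rad/s): [2.79, 2.79, 3.14, 3.14, 3.14, 3.14].

### API

Orientations are given as [roll, pitch, yaw] about the fixed x, y, z axes, in that order (R = Rz(yaw) Ry(pitch) Rx(roll)).
In Python, from bench import robot, cams gives the robot as it stands.
- The arm moves only by the tool step_arm, never from a script. Its argument "plan" is a list that holds one entry, the list of rows, each a list of 5 numbers: the shift along the world's x, y, z in mm, then the turn about the world's z in rad, then the opening in per cent of the stroke, from 0 (shut) to 100 (fully open). In form: [[[tx, ty, tz, turn, fingers], ...]]. A call has 1 to 8 rows; each row is the pose to reach, as a shift and turn from the pose commanded when the call began; what a row does not reach only later rows make up. A row lasts 1/12 s, in which the tool goes at most 41.7 mm and 7.16 degrees, less where a joint would pass 70% of its speed; a pose out of reach is approached as far as the arm can. A call with a gripper value outside its range is refused whole. The fingers move at their own pace and stop on an object; the grip force is fixed at half the most. Time passes only in rows, so rows that repeat a pose let the fingers close. It gives the time, the measured TCP pose, the force and the opening at its end, in the units of the state.
- robot.get_obs(): the state, without advancing time (a new reading comes with each control period).
- cams.snapshot(name): name is "scene" or "top" or "wrist"; returns a dict with "frame" (400x640x3 uint8, red, green, blue), "camera_matrix" (3x3 intrinsics, pixels), "origin" and "attitude" of the camera in the world; the wrist camera has in their place "T_tool_cam" (4x4, takes a point from camera to tool coordinates, whose origin is the TCP and whose axes are the flange's). Camera axes: x right, y down, z forward; pixel columns grow to the right and rows downward; lengths in m; the calibration is good to about 2 mm. A picture is of the moment at which its call begins: read the wrist's pose just before it. There is no depth.
- robot.close_job(): hands the job in, once; it reports no verdict.
The state is a dict: "time": time; "joint_positions": joint angles; "qvel": joint speeds; "joint_torque": joint torques, N m; "tool_pos": TCP position; "ee_rot": TCP orientation; "wrist_force": force on the tool from outside, world axes, zero at the start; "wrist_torque": the same for the moment, N m; "width": finger opening in m.
Only numpy, scipy, OpenCV 4.12 (cv2) and the standard library are available. Lean on these libraries where they do the work, as an engineer would, in place of code of your own. Each camera call takes 0.05 s, during which the arm holds its last target. There are 200 camera calls.

### The job

Pack the grey, white-rimmed kit tray for the next test: lay the big syringe flat in the tray's long empty compartment and the oblong black cartridge flat in the tray's short empty compartment, each lengthwise in its compartment, about in the middle and fully down on the floor. Either end may point either way; lay them down rather than dropping them. The small syringe and the square black holder are not needed.

Things in the scene. Friction and masses are not known exactly. Their poses are not given: they have to be found in the camera images.
- syringe_center (a point): Centre of the big syringe, pale frosted plastic with black rings, lying on the bench (this point 12 mm up). 150 mm long along x (nozzle +x, black thumb disc -x), z up. Barrel 24 mm in diameter from x = -41 to +59 mm, so grip across (y) at this point; finger flange 40 mm wide (y), 24 high, at x = -43 stops it rolling. 30 g. A small syringe (85 mm long, 12 mm thick) lies about too: not that one.
- cartridge_center (a point): Centre of the black test cartridge (half-way up, 9 mm above the bench): a plain plastic block 90 mm long (x), 30 mm wide (y) and 18 mm high (z, up), with a pale square window near its +x end. Grip across the 30 mm width. 50 g. A square black holder, 45 x 45 x 18 mm, lies about too: not that one.
- long_bay (a point): Floor centre of the tray's long empty compartment, 3 mm above the bench: 178 mm along this y, 60 mm along x, z up; rims 7 mm above the floor, 4 mm thick. It fills the -x side of the tray (grey, white rims; 188 x 186 mm, fixed, yaw varies). On the +x side lie the short compartment and a squarer one, which holds a white dish (62 mm across, 14 mm high) and a white cap.
- short_bay (a point): Floor centre of the same tray's short empty compartment, 3 mm above the bench: 116 mm along this frame's x axis and 60 mm along y, so it lies crosswise to the long one; z up; rims 7 mm above the floor. Its centre lies 92 mm (+x) and 59 mm (+y) from the long compartment's.
Not all that is in view belongs to the job. What is shaped like the part that bears cartridge_center but blue or purple is not meant. What is shaped like the part that bears syringe_center but pink is not meant.

How it is judged:
By the outcome, as a careful person would: the job done as asked, in the order asked, and still so for the second after the job is handed in, with the robot touching nothing.
It also fails if it takes over 54 s, if anything falls off the work surface, if the arm or the gripper's body presses on something with over 40 N, if the wrist force passes 120 N, or if a joint passes its speed limit or range.

## Working session

There is one attempt and no reset: what is moved stays moved. The work goes in short steps, Python scripts to look and compute and a tool call to move; the robot and the scene stay as the last step left them, time stands still between calls to the robot, and variables do not carry over. Pictures are saved under pics/ and viewed, about 8 in all and at most 12, crops included, and the job is handed in when it is done.

Besides the shell and the picture viewer there is one more tool, called after "Call:" as name([rows], argument=value, ...), one row to a line, values as JSON. step_arm: Moves the arm, as the interface text tells. Its arguments: {"type":"object","properties":{"plan":{"type":"array"}},"required":["plan"]}

```bash
mkdir -p pics; cat > h.py <<'E'
import numpy as np, cv2
from scipy.spatial.transform import Rotation as R
from bench import robot, cams
def snap(n):
    o=robot.get_obs(); s=cams.snapshot(n); 
    K=np.array(s["camera_matrix"])
    if n=="wrist":
        T=np.eye(4); T[:3,:3]=R.from_euler('xyz',o["ee_rot"]).as_matrix() if np.size(o["ee_rot"])==3 else np.array(o["ee_rot"]); T[:3,3]=o["tool_pos"]
        C=T@np.array(s["T_tool_cam"])
    else:
        C=np.eye(4); a=np.array(s["attitude"]); C[:3,:3]=a if a.shape==(3,3) else R.from_euler('xyz',a).as_matrix(); C[:3,3]=s["origin"]
    return s["frame"],K,C
def px2w(K,C,u,v,z):
    d=C[:3,:3]@np.linalg.inv(K)@np.array([u,v,1.]); o=C[:3,3]
    return o+d*(z-o[2])/d[2]
def save(n,f): cv2.imwrite("pics/"+n+".png",f[:,:,::-1])
E
python3 - <<'E'
from h import *
print(robot.get_obs())
for n in ("top","scene"):
    f,K,C=snap(n); save(n,f); np.savez(n,K=K,C=C,f=f); print(K,C)
E
```

```text
{'time': 0.0, 'joint_positions': array([-1.32011342e+00,  8.79368098e-02,  1.37227455e+00, -2.41069468e-05,
        1.68357691e+00, -1.03105260e-01]), 'qvel': array([-0.00086478,  0.00208873,  0.00146296,  0.00055973, -0.00093282,
        0.00042446]), 'joint_torque': array([-2.02458350e-04, -3.40172195e+01, -3.02431297e+01,  7.16592162e-02,
        3.27267358e-02, -1.90378614e-04]), 'tool_pos': array([ 0.19039633, -0.51540223,  0.20430382]), 'ee_rot': array([-3.13940623e+00, -2.02145708e-04,  3.53785264e-01]), 'wrist_force': array([-0.08083576, -0.44288475, -0.39883994]), 'wrist_torque': array([ 0.01138353, -0.02411379,  0.01781707]), 'width': 0.09402514457903126}
[[416.10328785   0.         312.40458929]
 [  0.         416.10328785 191.89588404]
 [  0.           0.           1.        ]] [[ 0.0086046  -0.98923223  0.14610116  0.3657469 ]
 [-0.99992827 -0.00972925 -0.00698494  0.00827863]
 [ 0.00833118 -0.14603058 -0.989245    0.77422032]
 [ 0.          0.          0.          1.        ]]
[[483.02570674   0.         323.3379638 ]
 [  0.         483.02570674 194.52558435]
 [  0.           0.           1.        ]] [[-0.58318922  0.49827093 -0.64157339  1.03782268]
 [ 0.81209165  0.37699231 -0.44540313  0.39096398]
 [ 0.0199368  -0.7807707  -0.62449951  0.58935698]
 [ 0.          0.          0.          1.        ]]
```

View pics/top.png

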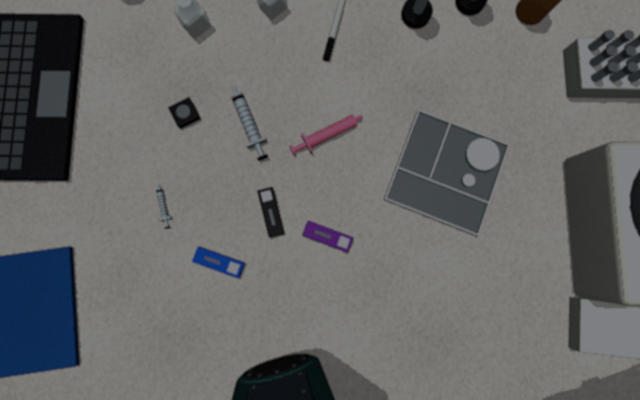

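View pics/scene.png

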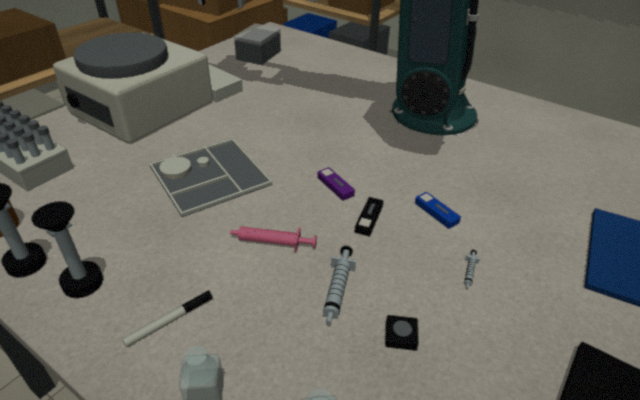

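Top view candidates:
- **Syringes:** the pale big one is at (250,125), the pink one at (327,134) and the small one at (164,207).
- **Cartridges:** the black one is at (270,212), blue at (218,262), purple at (328,237) and the square holder at (184,112).
- **Choice:** pale (250,125) and black (270,212).
- **Tray:** its centre is about (446,173), the long bay is the lower strip and the short bay is the upper left.

Next I'll check these in one crop.

```bash
python3 - <<'E'
from h import *
d=np.load("top.npz");f,K,C=d["f"],d["K"],d["C"]
c=cv2.resize(f[80:250,225:515],None,fx=2.7,fy=2.7,interpolation=cv2.INTER_CUBIC); c=np.clip(c.astype(float)*1.6,0,255).astype(np.uint8); save("crop1",c)
P=lambda u,v,z:px2w(K,C,u,v,z)
n=P(236,92,.012);t=P(263,157,.012);print("syr",n,t,np.linalg.norm(n-t),(n+t)/2)
cor=np.array([P(*p,.01) for p in [(417,113),(507,146),(478,235),(385,199)]]);print(cor,np.linalg.norm(cor-np.roll(cor,-1,0),axis=1),cor.mean(0))
g=cv2.cvtColor(f,cv2.COLOR_RGB2GRAY)
m=((g<55)).astype(np.uint8);m[:, :250]=0;m[:,295:]=0;m[:182]=0;m[245:]=0
# include window: hull of dark blob
q=np.argwhere(m)[:,::-1].astype(np.float32); w=np.array([P(u,v,.018)[:2] for u,v in q],np.float32)
r=cv2.minAreaRect(w*1000);print(r,cv2.boxPoints(r))
E
```

```text
syr [0.67041511 0.1510036  0.012     ] [0.54347589 0.09600058 0.012     ] 0.13834340478505247 [0.6069455  0.12350209 0.012     ]
[[ 0.63323762 -0.19601875  0.01      ]
 [ 0.57014794 -0.36509423  0.01      ]
 [ 0.40166627 -0.30161486  0.01      ]
 [ 0.46662064 -0.13186796  0.01      ]] [0.18046281 0.18004361 0.18175004 0.17854004] [ 0.51791812 -0.24864895  0.01      ]
((440.0111083984375, 78.32588195800781), (88.99674224853516, 28.76302719116211), 15.405448913574219) [[393.29114   80.36978 ]
 [400.93195   52.640198]
 [486.73108   76.28198 ]
 [479.09027  104.011566]]
```

View pics/crop1.png

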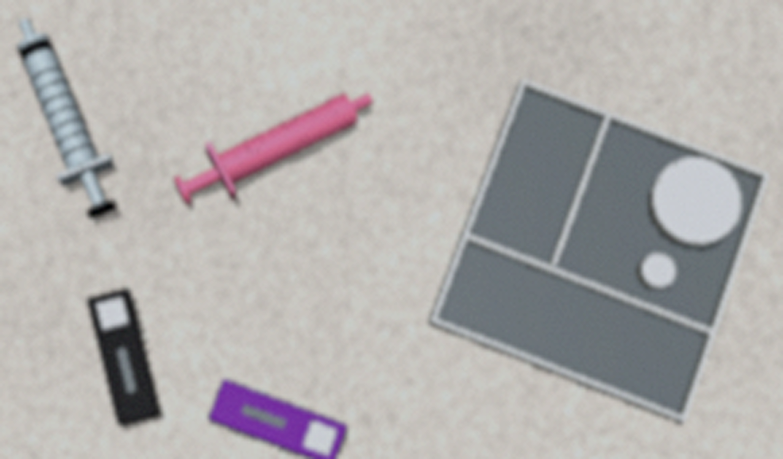

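The crop confirms my choice: the big pale syringe has its nozzle at crop (26,20) and thumb disc at (101,209), the black cartridge is at (124,357), and both tray bays are empty. I'll fit their poses now.

```bash
cat >> h.py <<'E'
def fit(L,Wd):  # rigid 2D fit local(m)->world
    L,Wd=np.array(L),np.array(Wd)[:,:2]; lc,wc=L.mean(0),Wd.mean(0); a=((L-lc)@np.array([1,1j]));b=((Wd-wc)@np.array([1,1j]))
    th=np.angle(np.vdot(a,b)); Rm=np.array([[np.cos(th),-np.sin(th)],[np.sin(th),np.cos(th)]]); t=wc-Rm@lc
    return th,t,Rm,np.linalg.norm(Wd-(L@Rm.T+t),axis=1)*1000
# tray frame = long bay centre; outer x from -.034 to .154 , y +-.093
TL=[[.154,.093],[.154,-.093],[-.034,-.093],[-.034,.093],[.032,.091],[.032,-.089]]
E
python3 - <<'E'
from h import *
d=np.load("top.npz");K,C=d["K"],d["C"]
P=lambda u,v,z:px2w(K,C,225+u/2.7,80+v/2.7,z)
n=P(26,20,.012);t=P(101,209,.015);print("syr",n,t,np.linalg.norm(n-t),np.arctan2(*(n-t)[1::-1]),(n+t)/2)
th,t,Rm,e=fit(TL,[P(*p,.01) for p in [(522,84),(764,177),(682,420),(432,322),(469,238),(711,330)]])
print("tray",th,t,e,"short",Rm@[.092,.059]+t)
print("short by px",P(538,176,.003),"long by px",P(575,325,.003))
E
```

```text
syr [0.67962059 0.15395711 0.012     ] [0.54198705 0.09673941 0.015     ] 0.1490833821366173 0.3939884975676056 [0.61080382 0.12534826 0.0135    ]
tray -0.36908226366355174 [ 0.46304586 -0.22883322] [3.35699803 4.64604332 3.79181542 2.38349481 3.12857337 1.73624201] short [ 0.57013529 -0.20699624]
short by px [ 0.57190856 -0.20998056  0.003     ] long by px [ 0.46591897 -0.2324368   0.003     ]
```

Call:
step_arm([
  [[420,640,0,0.04,100],[420,640,0,0.04,100],[420,640,0,0.04,100],[420,640,0,0.04,100],[420,640,0,0.04,100],[420,640,0,0.04,100],[420,640,0,0.04,100],[420,640,0,0.04,100]],
])

```text
time: 0.77
tool_pos: [0.3738, -0.2353, 0.2051]
ee_rot: [-3.141, 0.0, 0.393]
wrist_force: [1.1, -0.9, -0.4]
width: 0.0942
```

Call:
step_arm([
  [[210,320,0,0.02,100],[210,320,0,0.02,100],[210,320,0,0.02,100],[210,320,0,0.02,100],[210,320,0,0.02,100],[210,320,0,0.02,100],[210,320,0,0.02,100],[210,320,0,0.02,100]],
])

```text
time: 1.43
tool_pos: [0.5568, 0.0435, 0.2049]
ee_rot: [-3.141, 0.001, 0.414]
wrist_force: [1.5, -1.3, 0.2]
width: 0.0941
```

Call:
step_arm([
  [[54,81,0,-0.02,100],[54,81,0,-0.02,100],[54,81,0,-0.02,100],[54,81,0,-0.02,100],[54,81,0,-0.02,100]],
])

```text
time: 1.85
tool_pos: [0.61, 0.1228, 0.2043]
ee_rot: [3.142, 0.003, 0.395]
wrist_force: [-0.4, -0.8, -0.8]
width: 0.094
```

```bash
python3 - <<'E'
from h import *
f,K,C=snap("wrist"); np.savez("w1",K=K,C=C,f=f); save("w1",np.clip(f*1.4,0,255).astype(np.uint8)); o=robot.get_obs(); print(o["tool_pos"],o["ee_rot"],C)
E
```

```text
[0.6097702  0.1218439  0.20479757] [3.14131981e+00 1.94304169e-03 3.93784479e-01] [[ 0.38519907 -0.89144698 -0.23862934  0.6784017 ]
 [-0.92283286 -0.37179246 -0.10074659  0.1506343 ]
 [ 0.00108966  0.25902249 -0.96587068  0.38299518]
 [ 0.          0.          0.          1.        ]]
```

View pics/w1.png

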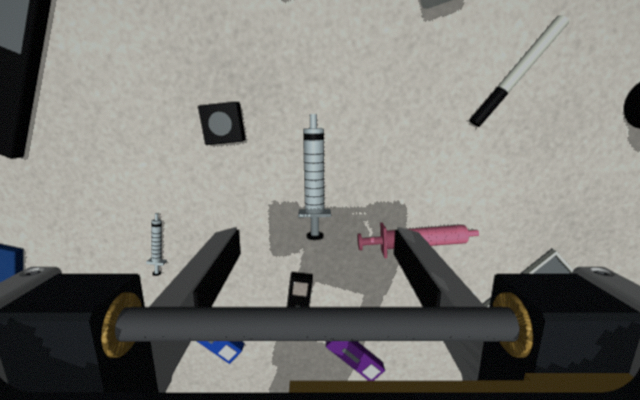

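The syringe lies upright in the wrist view, with its nozzle tip at (313,114), disc at (315,237) and barrel axis at column 314. The pink one is at (420,238).

```bash
python3 - <<'E'
from h import *
d=np.load("w1.npz");K,C=d["K"],d["C"]
P=lambda u,v,z:px2w(K,C,u,v,z)
n=P(313,114,.012);t=P(315,237,.015);print("syr",n,t,np.linalg.norm(n-t),np.arctan2(*(n-t)[1::-1]),(n+t)/2)
fl=P(315,212,.02);a=(n-t)/np.linalg.norm(n-t);print("via flange",fl+a*.043)
E
```

```text
syr [0.67733716 0.15427919 0.012     ] [0.54103581 0.09512803 0.015     ] 0.14861331407038553 0.40944661904007357 [0.60918649 0.12470361 0.0135    ]
via flange [0.61216509 0.12539827 0.01913198]
```

Call:
step_arm([
  [[1,3,-100,0.01,100],[1,3,-100,0.01,100],[1,3,-150,0.01,100],[1,3,-170,0.01,70],[1,3,-185,0.01,70],[1,3,-193,0.01,70],[1,3,-198,0.01,70],[1,3,-198,0.01,70]],
])

```text
time: 2.57
tool_pos: [0.6115, 0.1244, 0.0082]
ee_rot: [3.141, -0.001, 0.402]
wrist_force: [0.4, 0.4, 0.8]
width: 0.0662
```

Call:
step_arm([
  [[0,0,-2,0,70],[0,0,-2,0,15],[0,0,-2,0,15],[0,0,-2,0,15],[0,0,-2,0,15],[0,0,-2,0,15],[0,0,-2,0,15],[0,0,-2,0,15]],
])

```text
time: 3.23
tool_pos: [0.6113, 0.1255, 0.0056]
ee_rot: [3.142, -0.0, 0.404]
wrist_force: [0.2, 0.2, 1.2]
width: 0.0231
```

Call:
step_arm([
  [[0,0,-1,0,10],[0,0,15,0,10],[0,0,40,0,10],[0,0,80,0,10],[-20,-40,110,0.1,10],[-35,-80,120,0.2,10],[-52,-115,130,0.32,10],[-70,-155,140,0.44,10]],
])

```text
time: 3.9
tool_pos: [0.5479, -0.0154, 0.1428]
ee_rot: [3.14, -0.001, 0.846]
wrist_force: [0.8, -0.7, -0.9]
width: 0.023
```

Call:
step_arm([
  [[-17,-40,10,0.12,10],[-34,-80,20,0.24,10],[-50,-120,30,0.36,10],[-65,-160,40,0.36,10],[-75,-200,50,0.36,10],[-76,-201,50,0.36,10],[-76,-201,50,0.36,10],[-76,-201,50,0.36,10]],
])

```text
time: 4.57
tool_pos: [0.4721, -0.216, 0.1916]
ee_rot: [3.141, -0.001, 1.197]
wrist_force: [0.7, 0.7, -0.2]
width: 0.023
```

```bash
python3 - <<'E'
from h import *
f,K,C=snap("wrist"); np.savez("w2",K=K,C=C,f=f); save("w2",np.clip(f*1.4,0,255).astype(np.uint8)); o=robot.get_obs(); print(o["tool_pos"],o["ee_rot"],o["width"])
E
```

```text
[ 0.47228217 -0.21484833  0.19111897] [-3.14113014e+00 -9.68206334e-04  1.19867320e+00] 0.023619786562206375
```

View pics/w2.png

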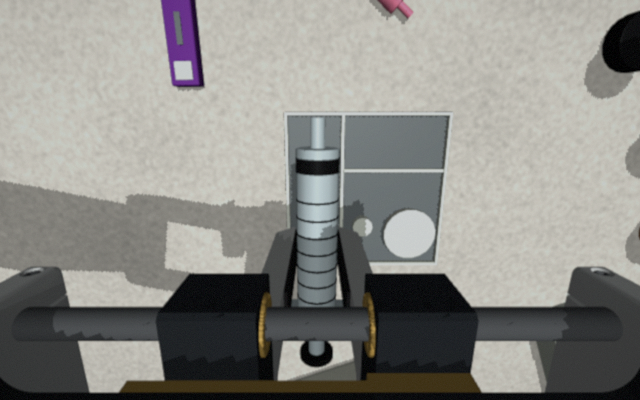

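The tray corners are at (284,112), (452,112) and (437,263), with the divider at (344,114) to (343,170). The syringe is held straight above the long bay.

```bash
python3 - <<'E'
from h import *
d=np.load("w2.npz");K,C=d["K"],d["C"]
P=lambda u,v,z:px2w(K,C,u,v,z)
L=[[-.034,.093],[.154,.093],[.154,-.093],[.032,.091],[.032,.027],[.152,.027]]
th,t,Rm,e=fit(L,[P(*p,.01) for p in [(284,112),(452,112),(437,263),(344,114),(343,170),(446,170)]])
print("tray",th,t,e,"short",Rm@[.092,.059]+t)
# held syringe: nozzle & axis
z=.191+.007
n=P(317,118,z);dd=P(316,352,z+.003);print(n,dd,np.linalg.norm(n-dd),np.arctan2(*(n-dd)[1::-1]),(n+dd)/2)
E
```

```text
tray -0.3694980319072425 [ 0.46421495 -0.22986071] [0.86690587 2.14832585 2.50280024 1.35556354 1.0972328  0.20525339] short [ 0.57131345 -0.20806825]
[ 0.49833245 -0.14924055  0.198     ] [ 0.44479183 -0.28404121  0.201     ] 0.14507521610207288 1.1927201725205674 [ 0.47156214 -0.21664088  0.1995    ]
```

Call:
step_arm([
  [[-8,-14,-40,0,10],[-8,-14,-80,0,10],[-8,-14,-120,0,10],[-8,-14,-150,0,10],[-8,-14,-165,0,10],[-8,-14,-173,0,10],[-8,-14,-178,0,10],[-8,-14,-178,0,10]],
])

```text
time: 5.28
tool_pos: [0.4645, -0.2281, 0.0129]
ee_rot: [-3.141, -0.0, 1.201]
wrist_force: [0.2, 0.1, 0.2]
width: 0.0232
```

```bash
python3 - <<'E'
from h import *
o=robot.get_obs(); print(o["tool_pos"],o["ee_rot"],o["width"],o["wrist_force"])
E
```

```text
[ 0.46451806 -0.22806054  0.01290238] [-3.14054526e+00 -4.25358514e-04  1.20100560e+00] 0.023213993193830933 [0.21280526 0.14845498 0.19296778]
```

Lower gently, watching the force.

Call:
step_arm([
  [[0,-1,-2,0,10],[0,-1,-3,0,10],[0,-1,-4,0,10],[0,-1,-4,0,10]],
])

```text
time: 5.62
tool_pos: [0.4649, -0.2306, 0.0104]
ee_rot: [3.14, 0.0, 1.199]
wrist_force: [-0.4, -0.6, -0.7]
width: 0.0229
```

Call:
step_arm([
  [[0,0,-1,0,10],[0,0,-2,0,10],[0,0,-2,0,10],[0,0,-2,0,10]],
])

```text
time: 5.95
tool_pos: [0.4647, -0.2306, 0.0085]
ee_rot: [3.14, 0.0, 1.199]
wrist_force: [-0.5, 0.5, 5.8]
width: 0.0233
```

Contact at 5.8 N, so it's on the floor. I'll open narrowly and lift.

Call:
step_arm([
  [[0,0,0,0,30],[0,0,0,0,34],[0,0,0,0,34],[0,0,0,0,34],[0,0,10,0,34],[0,0,30,0,34],[0,0,70,0,50],[0,0,110,0,70]],
])

```text
time: 6.62
tool_pos: [0.463, -0.2294, 0.1175]
ee_rot: [-3.137, -0.001, 1.199]
wrist_force: [1.6, 0.1, -0.0]
width: 0.0421
```

Call:
step_arm([
  [[-3,40,30,-0.12,100],[-6,80,60,-0.24,100],[-9,120,80,-0.36,100],[-12,160,80,-0.48,100],[-15,200,80,-0.6,100],[-18,240,80,-0.72,100],[-21,275,80,-0.84,100],[-23,307,80,-0.93,100]],
])

```text
time: 7.28
tool_pos: [0.4432, 0.0523, 0.1985]
ee_rot: [3.141, -0.002, 0.3]
wrist_force: [0.9, -0.1, -0.1]
width: 0.0929
```

Call:
step_arm([
  [[0,0,0,0,100],[0,0,0,0,100],[0,0,0,0,100]],
])

```text
time: 7.53
tool_pos: [0.4437, 0.0503, 0.1978]
ee_rot: [3.141, -0.0, 0.306]
wrist_force: [0.1, 0.3, 1.0]
width: 0.0938
```

```bash
python3 - <<'E'
from h import *
f,K,C=snap("wrist"); np.savez("w3",K=K,C=C,f=f); o=robot.get_obs(); print(o["tool_pos"],o["ee_rot"],o["width"])
t,_,_=snap("top"); 
a=np.clip(f[:,:]*1.4,0,255).astype(np.uint8)
b=np.clip(cv2.resize(t[100:245,375:515],None,fx=2.76,fy=2.76,interpolation=cv2.INTER_CUBIC).astype(float)*1.6,0,255).astype(np.uint8)
save("w3",np.hstack([a[:,100:500],b[:400]]) )
E
```

```text
[0.44376212 0.04980628 0.19762019] [ 3.14084593e+00 -5.41484245e-05  3.04929469e-01] 0.09385190262696098
```

View pics/w3.png

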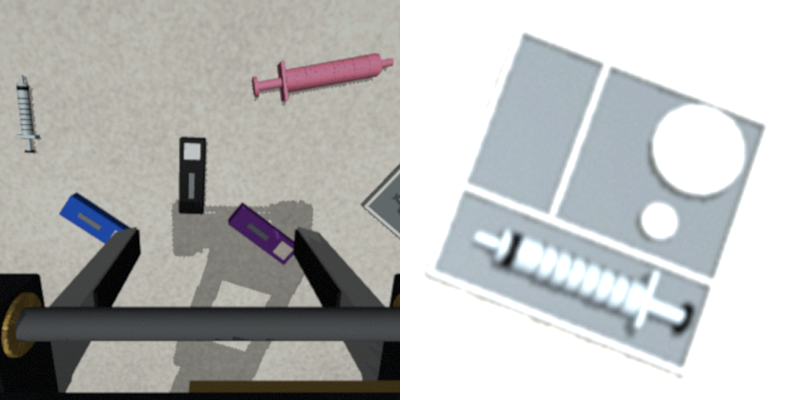

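```bash
python3 - <<'E'
from h import *
d=np.load("w3.npz");K,C,f=d["K"],d["C"],d["f"]
g=f.max(2); m=np.zeros_like(g); m[125:222,270:318]=1
# dark blob plus bright window inside: rows/cols edges
b=((g<45)&(m>0)).astype(np.uint8); n,l,s,c=cv2.connectedComponentsWithStats(b); i=1+s[1:,4].argmax(); print(s[i])
q=np.argwhere(l==i)[:,::-1]
h=cv2.convexHull(q.astype(np.int32))[:,0]
for z in (.018,.009):
    w=np.array([px2w(K,C,u,v,z)[:2]*1000 for u,v in h],np.float32); print(z,cv2.minAreaRect(w))
for p in [(281,138),(306,138),(281,212),(304,213)]: print(px2w(K,C,*p,.018 if p[1]<200 else .009))
E
```

```text
[ 279  138   27   76 1407]
0.018 ((440.1971740722656, 77.95484161376953), (88.87368774414062, 28.91995620727539), 14.927363395690918)
0.009 ((438.34912109375, 78.10529327392578), (91.1034927368164, 29.64553451538086), 14.927367210388184)
[0.47859641 0.1020166  0.018     ]
[0.48705491 0.07529665 0.018     ]
[0.3921141  0.07837045 0.009     ]
[0.39935743 0.05120672 0.009     ]
```

Both cameras agree on the cartridge: (440,78) mm, yaw 0.265. In the top view the syringe lies lengthwise inside the long bay.

Call:
step_arm([
  [[-4,28,-30,-0.04,60],[-4,28,-70,-0.04,60],[-4,28,-110,-0.04,60],[-4,28,-140,-0.04,60],[-4,28,-165,-0.04,60],[-4,28,-180,-0.04,60],[-4,28,-188,-0.04,60],[-4,28,-190,-0.04,60]],
])

```text
time: 8.3
tool_pos: [0.4386, 0.0774, 0.0057]
ee_rot: [-3.141, 0.004, 0.263]
wrist_force: [0.6, -0.8, 0.4]
width: 0.0564
```

Call:
step_arm([
  [[0,0,0,0,60],[0,0,0,0,60]],
])

```text
time: 8.47
tool_pos: [0.441, 0.0782, 0.0087]
ee_rot: [3.141, -0.002, 0.264]
wrist_force: [0.2, -0.4, 0.4]
width: 0.0565
```

Call:
step_arm([
  [[-1,0,-1,0,20],[-1,0,-1,0,20],[-1,0,-1,0,20],[-1,0,-1,0,20],[-1,0,-1,0,20],[-1,0,-1,0,20]],
])

```text
time: 8.97
tool_pos: [0.4389, 0.0787, 0.0068]
ee_rot: [3.141, -0.001, 0.265]
wrist_force: [-0.7, 0.7, 1.8]
width: 0.0297
```

Call:
step_arm([
  [[0,0,15,0,20],[0,0,45,0,20],[0,0,80,0,20],[16,-34,100,-0.1,20],[32,-70,115,-0.2,20],[48,-105,120,-0.3,20],[64,-140,120,-0.42,20],[80,-175,120,-0.54,20]],
])

```text
time: 9.63
tool_pos: [0.5196, -0.0982, 0.1272]
ee_rot: [3.142, -0.002, -0.281]
wrist_force: [1.0, 0.4, -0.7]
width: 0.0296
```

Call:
step_arm([
  [[16,-37,20,-0.09,20],[32,-73,30,-0.09,20],[47,-102,40,-0.09,20],[52,-112,50,-0.095,20],[52,-112,50,-0.095,20],[52,-112,50,-0.095,20],[52,-112,50,-0.095,20]],
])

```text
time: 10.22
tool_pos: [0.5699, -0.2071, 0.1753]
ee_rot: [-3.141, 0.002, -0.369]
wrist_force: [0.6, -0.2, -1.0]
width: 0.0294
```

```bash
python3 - <<'E'
from h import *
f,K,C=snap("wrist"); np.savez("w4",K=K,C=C,f=f); save("w4",np.clip(f*1.4,0,255).astype(np.uint8)); o=robot.get_obs(); print(o["tool_pos"],o["ee_rot"],o["width"])
E
```

```text
[ 0.56985206 -0.2067765   0.17529661] [-3.14111740e+00  2.28517629e-03 -3.68580440e-01] 0.029716274714837634
```

View pics/w4.png

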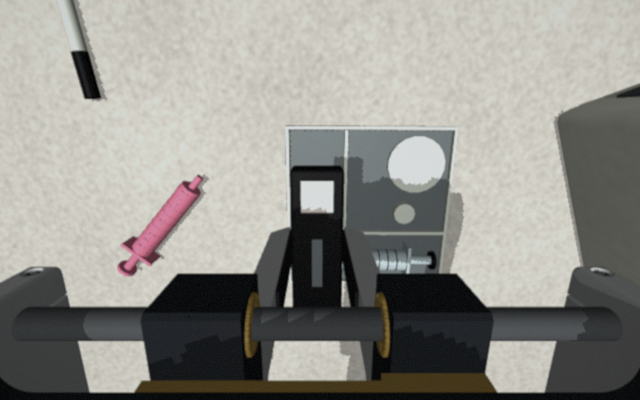

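The cartridge is held squarely above the short bay. The tray corners are at (286,126) and (457,128), and the cross rim starts at (347,128).

```bash
python3 - <<'E'
from h import *
d=np.load("w4.npz");K,C=d["K"],d["C"]
P=lambda u,v,z:px2w(K,C,u,v,z)
L=[[.154,.093],[.154,-.093],[.152,.027],[.032,-.089]]
th,t,Rm,e=fit(L,[P(*p,.01) for p in [(286,126),(457,128),(347,129),(443,234)]])
print("tray",th,t,e,"short",Rm@[.092,.059]+t)
z=.175+.011
a,b=P(292,168,z),P(342,168,z); m=(a+b)/2; print("front mid",m, "centre",m[:2]-.045*np.array([np.cos(-.369),np.sin(-.369)]))
E
```

```text
tray -0.3748821249968011 [ 0.46279751 -0.22923973] [1.47338573 2.21119319 0.64586087 0.68508757] short [ 0.57001179 -0.20802421]
front mid [ 0.61308534 -0.22537093  0.186     ] centre [ 0.57111436 -0.2091402 ]
```

Call:
step_arm([
  [[1,-1,-40,0,20],[1,-1,-80,0,20],[1,-1,-115,0,20],[1,-1,-138,0,20],[1,-1,-152,0,20],[1,-1,-159,0,20],[1,-1,-161,0,20],[1,-1,-161,0,20]],
])

```text
time: 10.93
tool_pos: [0.5715, -0.2085, 0.0154]
ee_rot: [3.142, 0.0, -0.369]
wrist_force: [0.2, -0.1, -0.8]
width: 0.0294
```

Call:
step_arm([
  [[0,0,-1,0,20],[0,0,-2,0,20],[0,0,-2,0,20],[0,0,-2,0,20]],
])

```text
time: 11.27
tool_pos: [0.5722, -0.2097, 0.0144]
ee_rot: [3.141, -0.002, -0.37]
wrist_force: [0.0, -0.2, 0.0]
width: 0.0298
```

Call:
step_arm([
  [[-1,1,-1,0,20],[-1,1,-2,0,20],[-1,1,-3,0,20],[-1,1,-3,0,20],[-1,1,-3,0,20]],
])

```text
time: 11.68
tool_pos: [0.5705, -0.2083, 0.0102]
ee_rot: [3.142, 0.0, -0.37]
wrist_force: [0.2, 0.6, 0.6]
width: 0.0297
```

Call:
step_arm([
  [[0,0,-1,0,20],[0,0,-1,0,20],[0,0,-1,0,20]],
])

```text
time: 11.93
tool_pos: [0.5708, -0.2085, 0.0099]
ee_rot: [3.141, -0.0, -0.37]
wrist_force: [-1.8, 0.1, 3.1]
width: 0.03
```

Contact. Release, then lift clear.

Call:
step_arm([
  [[0,0,0,0,34],[0,0,0,0,35],[0,0,0,0,35],[0,0,4,0,35],[0,0,12,0,37],[0,0,30,0,40],[0,0,70,0,60],[0,0,110,0,60]],
])

```text
time: 12.6
tool_pos: [0.5693, -0.2077, 0.119]
ee_rot: [-3.141, 0.005, -0.37]
wrist_force: [0.9, -0.6, 0.5]
width: 0.0478
```

Call:
step_arm([
  [[0,30,40,0,60],[0,70,70,0,60],[0,110,70,0,60],[-20,150,70,0,60],[-40,190,70,0,60],[-60,230,70,0,60],[-60,230,70,0,60],[-60,230,70,0,60]],
])

```text
time: 13.27
tool_pos: [0.5092, 0.0253, 0.191]
ee_rot: [-3.14, -0.001, -0.365]
wrist_force: [0.2, 0.5, 0.6]
width: 0.0566
```

```bash
python3 - <<'E'
from h import *
o=robot.get_obs(); print(o["time"],o["tool_pos"],o["width"])
t,K,C=snap("top"); s,K2,C2=snap("scene"); np.savez("fin",t=t,K=K,C=C)
b=cv2.resize(t[100:245,375:515],None,fx=2.8,fy=2.8,interpolation=cv2.INTER_CUBIC); b=np.clip(b.astype(float)*1.2,0,255).astype(np.uint8)
a=cv2.resize(s[130:223,140:280],None,fx=2.8,fy=4.365,interpolation=cv2.INTER_CUBIC)[:406]
save("fin",np.hstack([b,cv2.resize(a,(392,406))]))
E
```

```text
13.2667 [0.50920709 0.02532154 0.19102887] 0.05656952913288627
```

View pics/fin.png

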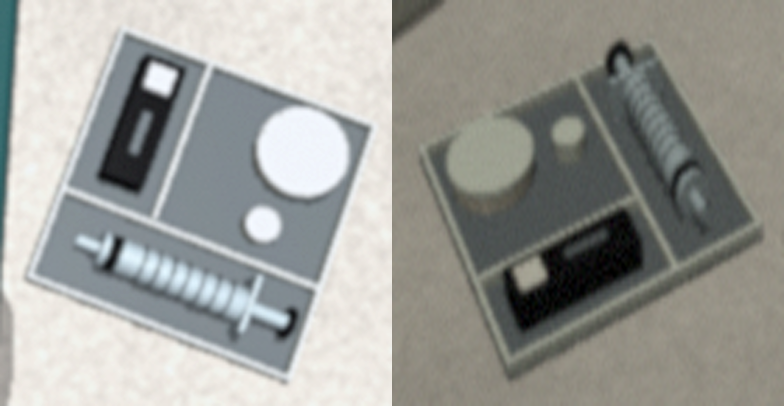

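Both parts lie lengthwise in their bays. The syringe's disc end at (289,320) looks near the end rim, so I'll put numbers on the centring.

```bash
python3 - <<'E'
from h import *
d=np.load("fin.npz");K,C=d["K"],d["C"]
P=lambda u,v,z:px2w(K,C,375+u/2.8,100+v/2.8,z)[:2]
th,t,Rm,e=fit(TL,[P(*p,.01) for p in [(122,29),(372,127),(289,380),(26,275),(67,187),(318,285)]])
L=lambda u,v,z:(Rm.T@(P(u,v,z)-t)*1000).round(1)
print(th,e.round(1)); n,k=L(77,241,.015),L(289,320,.015); print("syr",n,k,(n+k)/2,"flange",L(246,306,.015))
print("cart",[L(*p,.021) for p in [(145,56),(187,68),(140,191),(98,179)]],np.mean([L(*p,.021) for p in [(145,56),(187,68),(140,191),(98,179)]],axis=0))
E
```

```text
-0.3739290730523547 [3.2 5.3 2.  1.6 3.3 2. ]
syr [ 0.6 70. ] [  3.4 -77.1] [ 2.   -3.55] flange [  1.6 -47.9]
cart [array([134.7,  71.8]), array([137.4,  42.8]), array([46.2, 43.8]), array([43.4, 72.3])] [90.425 57.675]
```

```bash
python3 -c "
from bench import robot
print(robot.close_job())"
```

```text
the job is handed in; nothing more can be done
None
```

The kit tray is packed and handed in after about 13 s of robot time, against the 54 s limit. I laid the big pale syringe in the long compartment first, then the black cartridge in the short one. Both were lowered until the wrist felt light contact (about 6 N and 3 N) before I let go.

Final top-camera check, with the arm clear of the tray:

| Part | Off bay centre | Alignment with bay |
|---|---|---|
| Syringe | about 4 mm | within about 1° |
| Cartridge | about 2 mm | within about 2° |

- **Camera error:** the tray fit in that last picture had leftover errors of 2–5 mm, so the offsets above are only good to a few millimetres. The closer wrist-camera views gave the tray position to within about 2 mm of this.
- **Fully down:** this rests on the contact forces, the measured heights and how the parts look in the pictures. The cameras give no depth, so I had no direct height check.
- **Other items:** the dish and cap still sit in their compartment. I did not handle the small syringe, the square holder, or the pink, blue and purple look-alikes.

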